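Close a three-part plaster casting mould

ROBOT

A 6-joint arm with a two-finger parallel gripper is mounted at the origin on the work surface. World frame = base frame: x ahead of the robot, y to its left, z up, the work surface at z = 0. Lengths are in m, angles in rad, forces in N, time in s.
With the tool pointing down it reaches from about 0.35 to 0.85 m from the base axis. Payload 8.1 kg.
Tool frame: the origin (TCP) lies midway between the tips of the shut fingers; the grasp point (between the pads) lies 19 mm behind it (ctrl.grip_depth is the distance from the TCP to the grasp point, in m); z points along the fingers, y is the direction in which the jaws open and shut (so a half turn about z gives the same grasp; the last joint's range is limited). The gripper opens to 93 mm and grips with 3 to 60 N. Pads are 15 mm wide; open, the fingers measure 128 mm over their backs; the gripper's body (75 mm by 188 mm) begins 65 mm behind the grasp point.
Start: joints at [-1.288, 0.13, 1.488, -0, 1.523, -0.085], TCP at [0.216, -0.56, 0.219] pointing down, gripper open.
Joint ranges: [-2.96, 2.96], [-0.89, 2.26], [0.02, 2.5], [-1.34, 4.48], [0, 2.73], [-2.66, 2.66]. Speed limits (rad/s): [2.39, 2.39, 2.79, 3.14, 3.14, 3.14].

INTERFACE

Orientations are given as a unit quaternion [w, x, y, z].
In Python, from station import telemetry, get_image, ctrl, spotter gives the robot as it stands.
- The arm moves only by the shell command python3 -m pendant 'ROWS' [FORCE]. ROWS is JSON, a list of rows, each an object of numbers: "tx", "ty", "tz": the shift along the world's x, y, z in m; "yaw": the turn about the world's z in degrees; "claw": the closure in counts, from 0 (fully open) to 255 (shut). In form: [{"tx": .., "ty": .., "tz": .., "yaw": .., "claw": ..}, ...]. A call has 1 to 12 rows; each row shifts and turns the commanded pose from where the row before left it; what a row does not reach is not made up. A row lasts 1/10 s, in which the tool goes at most 50 mm and 8.59 degrees, less where a joint would pass 70% of its speed; a pose out of reach is approached as far as the arm can. A call with a gripper value outside its range is refused whole. The fingers move at their own pace and stop on an object; FORCE is the grip in N (left out, the last holds). Time passes only in rows, so rows that do not move let the fingers close. It gives the time, the measured TCP pose, the force and the opening at its end, in the units of the state.
- telemetry.read_state(): the state, without advancing time (a new reading comes with each control period).
- get_image(name): name is "scene" or "top" or "wrist"; returns a dict with "image" (400x640x3 uint8, red, green, blue), "fx", "fy", "cx", "cy" (pixels), "camera_from_world" (4x4, takes a point from world to camera coordinates); the wrist camera has in their place "tool_from_camera" (4x4, takes a point from camera to tool coordinates, whose origin is the TCP and whose axes are the flange's). Camera axes: x right, y down, z forward; pixel columns grow to the right and rows downward; lengths in m; the calibration is good to about 2 mm. The wrist camera is an equidistant fisheye: a pixel r from the principal point sees the ray r / f radians off the axis. A picture is of the moment at which its call begins: read the wrist's pose just before it. There is no depth.
- ctrl.close_job(): hands the job in, once; it reports no verdict.
Trained networks look in the newest picture that a camera, given by its name, has taken for a name from the list of things; names that differ only in an ending like _2 or _b are one class to them, and where a whole thing is asked for, a point or a joint stands for the part that bears it (a point fixed in the world has none). Each returns a list of dicts, best first, with "confidence" (0 to 1); they miss things now and then, are a little off and sometimes report something else, mostly with a low value. They report only what shows in the picture. A call takes as long as a camera call. They do not tell look-alikes from the thing itself.
- spotter.look_for(camera, thing): "bbox" ([centre column, centre row, width, height] as shares, 0 to 1, of the picture: columns of its width, rows of its height, round what is visible of it).
- spotter.spot_point(camera, thing): "location" ([column, row] as shares, 0 to 1, of the picture: columns of its width, rows of its height: a listed point, or the origin of a listed thing).
The state is a dict: "time_s": time; "qpos": joint angles; "dq": joint speeds; "tau": joint torques, N m; "ee_pos": TCP position; "eef_rot": TCP orientation; "ft_force": force on the tool from outside, world axes, zero at the start; "ft_torque": the same for the moment, N m; "grip_width": finger opening in m.
Only numpy, scipy, OpenCV 4.12 (cv2) and the standard library are available. Lean on these libraries where they do the work, as an engineer would, in place of code of your own. Each camera call takes 0.05 s, during which the arm holds its last target. There are 200 camera calls.

TASK

Assemble the plaster mould on its clamping board: set the hollow middle part on the bottom part that is fixed to the board, then the cap with the pouring hole on top of that, each upright with its edges flush all round (within about 3 mm). Plaster chips, so set each part down gently before you let go of it, never drop it. Last, swing the hinged keeper bar over the cap until it is fully home in its catch, and leave the mug, the bowl and the jar where they are.

Things in the scene. Friction and masses are not known exactly. Their poses are not given: they have to be found in the camera images.
- fixture: Fixed plywood clamping board 250 x 100 x 18 mm on the table. Origin: centre of its underside; x runs along its length from the hinge post to the catch post, z up. On its middle is fixed the mould's bottom part: a white plaster block 140 (x) x 60 (y) x 40 mm with an open cavity in its top. At x = -95 mm stands the steel hinge post, 18 mm across.
- bed_top (a point): Centre of the top face of the fixed bottom part, 58 mm above the table; axes as those of the board. The middle part's underside belongs here.
- catch (a point): Middle of the mouth of the steel catch that takes the bar's end, 145 mm above the table, on a post at x = +95 mm of the board, 20 (x) x 30 (y) mm and 171 mm high over the table; the mouth opens to the board's -y.
- middle: Loose middle part of the mould: a white plaster frame 140 (x) x 60 (y) x 45 mm high, with a 112 x 32 mm opening through it and walls 14 mm thick. Origin: centre of its underside, x along its length. It is the same after a half turn. About 0.25 kg.
- cap: Loose cap of the mould: a white plaster slab 140 (x) x 60 (y) x 32 mm high, with a round pouring hole 28 mm across through its centre. Origin: centre of its underside, x along its length. It is the same after a half turn. About 0.28 kg.
- keeper (a joint): Keeper bar's angle (rad): 0 is shut, along the board's +x over the cap, in the catch; it grows to 1.9 as the bar swings open, level, to the board's -y side. It stays where left. Dark flat steel, 201 mm long from the hinge, 16 mm wide, 12 mm thick, with a 60 x 52 mm square eye 95 mm from the hinge; underside 139 mm above the table, 4 mm over the closed mould.
- keeper_knob (a point): Middle of the bar's upright wooden knob, a cylinder 20 mm across and 45 mm high on the bar's top, 160 mm from the hinge axis; this point is 175 mm above the table, the bar's top 151 mm.
- keeper_hinge (a point): Point on the vertical hinge axis of the keeper bar, 145 mm above the table.
- mug: White mug, 80 mm across, 95 mm high, a bystander. Origin: centre of its underside.
- bowl: Terracotta bowl, 130 mm across, 55 mm high, a bystander. Origin: centre of its underside.
- jar: White closed jar, 70 mm across, 100 mm high, a bystander. Origin: centre of its underside.
There are look-alikes about, which are no part of the job. Leave any black or pink look-alike of the middle alone. What is shaped like the cap but green or purple is not meant.

How it is judged:
On the way, in this order (a step that is already met when the one before it is completed fails the run):
1. the middle part sits flush on the bottom part, let go (horizontal distance between middle and bed_top below 0.005 m and angle between the x axis of middle and the x axis of bed_top, either way round below 0.05 rad and angle between middle's own z axis and vertical below 0.04 rad and z of middle in the frame of bed_top between -0.004 and 0.004 m and contact force between the fingers and middle below 0.1 N and linear speed of middle below 0.02 m/s), for 0.2 s.
2. the cap sits flush on the middle part, let go, the middle part still flush (horizontal distance between middle and bed_top below 0.005 m and angle between the x axis of middle and the x axis of bed_top, either way round below 0.05 rad and angle between each of middle, cap's own z axis and vertical below 0.04 rad and z of middle in the frame of bed_top between -0.004 and 0.004 m and horizontal distance between cap and middle below 0.005 m and angle between the x axis of cap and the x axis of middle, either way round below 0.05 rad and z of cap in the frame of bed_top between 0.041 and 0.049 m and contact force between the fingers and cap below 0.1 N and linear speed of cap below 0.02 m/s), for 0.2 s.
3. the keeper bar is home in its catch over the closed mould (horizontal distance between middle and bed_top below 0.005 m and angle between the x axis of middle and the x axis of bed_top, either way round below 0.05 rad and angle between each of middle, cap's own z axis and vertical below 0.04 rad and z of middle in the frame of bed_top between -0.004 and 0.004 m and horizontal distance between cap and middle below 0.005 m and angle between the x axis of cap and the x axis of middle, either way round below 0.05 rad and z of cap in the frame of bed_top between 0.041 and 0.049 m and value of joint keeper below 0.05 rad), for 0.2 s.
At the end, for the whole second after the job is handed in: The middle part rests upright on the bottom part and the cap upright on the middle part, each within 5 mm (level distance between centres) and 0.05 rad of the part below, heights within 4 mm, tilt under 0.04 rad, at rest; the keeper bar is within 0.05 rad of shut (all of step 3 and linear speed of each of middle, cap below 0.02 m/s); the robot touches nothing.
It fails at once if the mug is moved by more than 30 mm (distance of mug from where it was at the start of the episode above 0.03 m).
It fails at once if the bowl is moved by more than 30 mm (distance of bowl from where it was at the start of the episode above 0.03 m).
It fails at once if the jar is moved by more than 30 mm (distance of jar from where it was at the start of the episode above 0.03 m).
It fails at once if the middle is dropped (moving at over 0.4 m/s, as after a fall of 8 mm, with the fingers not touching it) (linear speed of middle above 0.4 m/s and contact force between the fingers and middle below 0.1 N).
It fails at once if the cap is dropped (moving at over 0.4 m/s, as after a fall of 8 mm, with the fingers not touching it) (linear speed of cap above 0.4 m/s and contact force between the fingers and cap below 0.1 N).
It also fails if it takes over 72 s, if anything falls off the work surface, if the arm or the gripper's body presses on something with over 40 N, if the wrist force passes 120 N, or if a joint passes its speed limit or range.

## Working session

There is one attempt and no reset: what is moved stays moved. The work goes in short steps, Python scripts to look and compute and a shell command to move; the robot and the scene stay as the last step left them, time stands still between calls to the robot, and variables do not carry over. Pictures are saved under pics/ and viewed, about 8 in all and at most 12, crops included, and the job is handed in when it is done.

```bash
mkdir -p pics; ls
python3 - <<'E'
from station import telemetry,get_image,ctrl,spotter
import cv2,numpy as np
ims=[]
for c in ("scene","top"):
    d=get_image(c); ims.append(d["image"])
    cv2.imwrite(f"pics/{c}0.png",d["image"][:,:,::-1])
    print(c,d["fx"],d["fy"],d["cx"],d["cy"]);print(np.round(d["camera_from_world"],4).tolist())
    for t in ("fixture","middle","cap","keeper_knob","keeper_hinge","bed_top","catch"):
        print(t,[(round(r["confidence"],2),round(r["location"][0]*640),round(r["location"][1]*400)) for r in spotter.spot_point(c,t)][:5])
s=telemetry.read_state();print(s)
E
```

```text
pics
scene 461.5022966704359 461.5022966704359 322.36628173282736 200.97191023704133
[[0.6745, 0.7379, -0.0226, -0.3998], [0.3864, -0.379, -0.8409, -0.0797], [-0.629, 0.5584, -0.5408, 1.9414], [0.0, 0.0, 0.0, 1.0]]
fixture [(0.61, 298, 250)]
middle [(0.88, 419, 244), (0.83, 372, 227), (0.83, 313, 223), (0.57, 297, 252), (0.29, 273, 204)]
cap [(0.87, 308, 195), (0.72, 348, 201), (0.6, 348, 177)]
keeper_knob [(0.93, 236, 222)]
keeper_hinge [(0.87, 272, 205), (0.64, 238, 221)]
bed_top [(0.59, 295, 239), (0.53, 257, 313)]
catch [(0.79, 313, 228)]
top 402.1092674788908 402.1092674788908 316.6265563042365 193.42697921663748
[[-0.0894, -0.996, 0.0042, 0.0828], [-0.9757, 0.0867, -0.2012, 0.5644], [0.2, -0.0221, -0.9795, 1.0413], [0.0, 0.0, 0.0, 1.0]]
fixture [(0.85, 363, 195)]
middle [(0.86, 303, 242), (0.74, 256, 180), (0.58, 241, 122), (0.46, 241, 243), (0.36, 439, 147)]
cap [(0.94, 264, 295), (0.92, 244, 239), (0.71, 193, 294)]
keeper_knob [(0.86, 436, 197), (0.41, 299, 134)]
keeper_hinge [(0.68, 379, 216), (0.52, 302, 136)]
bed_top [(0.95, 362, 188)]
catch [(0.68, 362, 148)]
{'time_s': 0.8, 'qpos': array([-1.28841133e+00,  1.30357580e-01,  1.48817198e+00,  1.09736216e-05,
        1.52299127e+00, -8.54066143e-02]), 'dq': array([ 0.00031932, -0.00241179,  0.00136772, -0.00101212, -0.00065244,
       -0.00035262]), 'tau': array([ 3.81807520e-03, -5.59687006e+01, -4.92028713e+01,  7.74465152e-02,
        2.23070855e-02, -2.13592165e-05]), 'ee_pos': array([ 0.21576142, -0.55989033,  0.21867598]), 'eef_rot': array([3.51962395e-05, 9.83138812e-01, 1.82860810e-01, 8.98494182e-06]), 'ft_force': array([ 0.38208952,  0.45109679, -0.48127927]), 'ft_torque': array([-0.04393107, -0.03859811, -0.01807078]), 'grip_width': 0.09312347005946657}
```

View pics/top0.png

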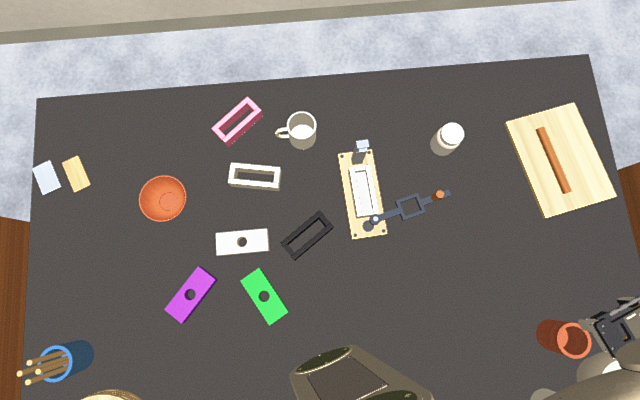

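View pics/scene0.png

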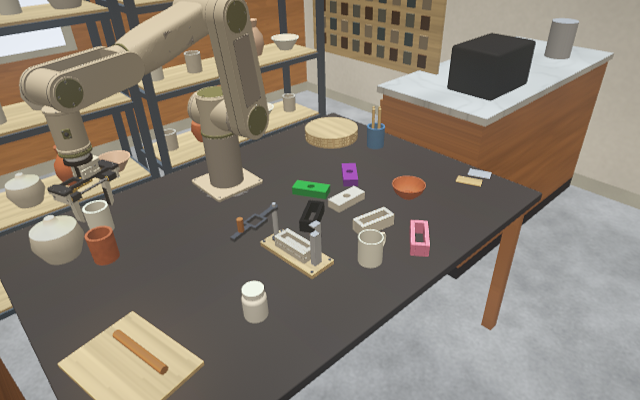

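```bash
cat > h.py <<'E'
import cv2,numpy as np
from scipy.optimize import minimize
from scipy.spatial.transform import Rotation as R
from station import telemetry,get_image,ctrl,spotter
def ray(d,u,v):
    "pinhole world ray origin, direction"
    T=np.linalg.inv(d["camera_from_world"]); c=np.array([(u-d["cx"])/d["fx"],(v-d["cy"])/d["fy"],1])
    return T[:3,3],T[:3,:3]@c
def at_z(d,u,v,z):
    o,r=ray(d,u,v); return o+r*(z-o[2])/r[2]
def proj(d,P):
    P=np.atleast_2d(P); 
    c=P@d["camera_from_world"][:3,:3].T+d["camera_from_world"][:3,3]
    return np.c_[d["fx"]*c[:,0]/c[:,2]+d["cx"],d["fy"]*c[:,1]/c[:,2]+d["cy"]]
def wrist():
    s=telemetry.read_state(); d=get_image("wrist")
    T=np.eye(4); q=s["eef_rot"]; T[:3,:3]=R.from_quat([q[1],q[2],q[3],q[0]]).as_matrix(); T[:3,3]=s["ee_pos"]
    d["world_from_camera"]=T@d["tool_from_camera"]; return d,s
def wproj(d,P):
    T=np.linalg.inv(d["world_from_camera"]); c=np.atleast_2d(P)@T[:3,:3].T+T[:3,3]
    rho=np.hypot(c[:,0],c[:,1]); th=np.arctan2(rho,c[:,2]); k=th/np.maximum(rho,1e-9)
    return np.c_[d["fx"]*k*c[:,0]+d["cx"],d["fy"]*k*c[:,1]+d["cy"]]
def w_at_z(d,u,v,z):
    a=(u-d["cx"])/d["fx"];b=(v-d["cy"])/d["fy"];th=np.hypot(a,b);s=np.sinc(th/np.pi)
    r=d["world_from_camera"][:3,:3]@np.array([a*s,b*s,np.cos(th)]);o=d["world_from_camera"][:3,3]
    return o+r*(z-o[2])/r[2]
def box(x,y,yaw,l,w,z0,z1):
    c,s=np.cos(yaw),np.sin(yaw)
    return np.array([[x+c*a-s*b,y+s*a+c*b,z] for z in (z0,z1) for a,b in ((l/2,w/2),(l/2,-w/2),(-l/2,-w/2),(-l/2,w/2))])
def fit(pr,d,mask,p0,l,w,z0,z1):
    "x,y,yaw of a box whose filled silhouette best overlaps the filled mask"
    m=(cv2.GaussianBlur(mask,(0,0),.7)/255.).astype(np.float32)
    def cost(p):
        h=cv2.convexHull((pr(d,box(p[0]/100,p[1]/100,p[2]/10,l,w,z0,z1))*16).astype(np.int32))
        a=np.zeros(mask.shape,np.uint8); cv2.fillConvexPoly(a,h,255,cv2.LINE_AA,4)
        return float(np.abs(cv2.GaussianBlur(a,(0,0),.7)/255.-m).sum())/m.sum()
    p0=np.array([p0[0]*100,p0[1]*100,p0[2]*10]);best=None
    for _ in range(3):
        r=minimize(cost,p0,method="Nelder-Mead",options=dict(initial_simplex=p0+np.array([[0,0,0],[1,0,0],[0,1,0],[0,0,1.]]),maxiter=300)); p0=r.x
    return r.x/[100,100,10],r.fun
def hullmask(img,uv,thr=120,close=3):
    hsv=cv2.cvtColor(img,cv2.COLOR_RGB2HSV); b=((hsv[:,:,2]>thr)&(hsv[:,:,1]<70)).astype(np.uint8)
    n,L,st,ce=cv2.connectedComponentsWithStats(b); 
    i=min((k for k in range(1,n) if st[k,4]>150),key=lambda k:np.min(np.hypot(*(np.argwhere(L==k)[:,::-1]-uv).T)))
    cs,_=cv2.findContours((L==i).astype(np.uint8),cv2.RETR_EXTERNAL,cv2.CHAIN_APPROX_NONE)
    a=np.zeros(b.shape,np.uint8); cv2.fillPoly(a,[cv2.convexHull(max(cs,key=cv2.contourArea))],255); return a,st[i]
E
python3 - <<'E'
from h import *
d=get_image("top"); im=d["image"]
for n,uv,h in (("middle",(254,166),.045),("cap",(225,242),.032)):
    m,st=hullmask(im,np.array(uv)); p0=at_z(d,st[0]+st[2]/2,st[1]+st[3]/2,h)
    f=[fit(lambda d,P:proj(d,P),d,m,(p0[0],p0[1],a),.14,.06,0,h) for a in (-1.5,-1.7)]
    print(n,st,f)
for n,uv,z in (("hinge",(375,218),.151),("catch",(362,145),.171),("bed",(362,190),.058),("knob",(438,195),.19),("mug",(302,130),0.05),("jar",(450,130),.1)):
    print(n,at_z(d,*uv,z).round(3))
c=cv2.resize(im[130:262,205:465],None,fx=3,fy=3,interpolation=cv2.INTER_CUBIC); cv2.imwrite("pics/crop1.png",c[:,:,::-1])
E
```

```text
middle [ 227  162   55   29 1028] [(array([ 0.64219325,  0.20244898, -1.76246189]), np.float64(0.02880692295730114)), (array([ 0.64216877,  0.20235678, -1.76278115]), np.float64(0.02868364006280899))]
cap [ 215  228   55   28 1209] [(array([ 0.46078974,  0.24855239, -1.57000252]), np.float64(0.03035353496670723)), (array([ 0.4607917 ,  0.24846267, -1.56770415]), np.float64(0.030288176611065865))]
hinge [ 0.476 -0.103  0.151]
catch [ 0.66  -0.09   0.171]
bed [ 0.568 -0.092  0.058]
knob [ 0.513 -0.254  0.19 ]
mug [0.758 0.057 0.05 ]
jar [ 0.704 -0.343  0.1  ]
```

View pics/crop1.png

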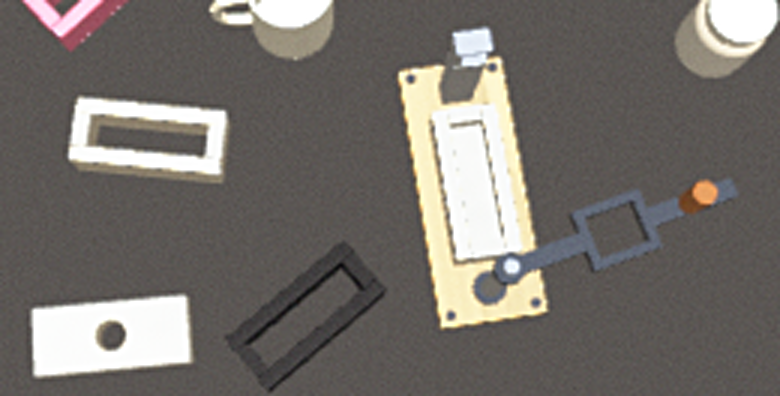

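Candidates in the top view:
- Frames are white at (254,177), black at (307,236) and pink at (237,122).
- Slabs are white at (242,242), green at (264,296) and purple at (191,294).

The white frame and white slab match the description, and the enlarged crop confirms them. In the crop the frame is at (148,138) and the slab at (112,335). The hinge is at the near end of the board, with the bar swung open to the right. I'm moving above the fixture for a close look.

```bash
python3 -m pendant '[{"tx":0.029,"ty":0.038,"tz":0.02,"yaw":-1.4},{"tx":0.029,"ty":0.039,"tz":0.02,"yaw":-1.4},{"tx":0.029,"ty":0.039,"tz":0.02,"yaw":-1.4},{"tx":0.029,"ty":0.039,"tz":0.02,"yaw":-1.4},{"tx":0.029,"ty":0.039,"tz":0.02,"yaw":-1.4},{"tx":0.029,"ty":0.039,"tz":0.01,"yaw":-1.4},{"tx":0.029,"ty":0.039,"tz":0.01,"yaw":-1.4},{"tx":0.029,"ty":0.039,"yaw":-1.4},{"tx":0.029,"ty":0.039,"yaw":-1.4},{"tx":0.029,"ty":0.039,"yaw":-1.4},{"tx":0.029,"ty":0.039,"yaw":-1.4},{"yaw":-1.4}]'
python3 - <<'E'
from h import *
d,s=wrist(); print(s["ee_pos"],s["eef_rot"],d["fx"],d["cx"],d["cy"],np.round(d["tool_from_camera"],3).tolist())
cv2.imwrite("pics/w1.png",d["image"][:,:,::-1])
import pickle;pickle.dump(d,open("w1.pkl","wb"))
E
```

```text
[ 0.21578488 -0.55987208  0.21866912] [1.50938319e-05 9.83138504e-01 1.82862465e-01 7.53214458e-06] 309.70691628693146 321.9924219743236 201.1186338657757 [[-0.0, -0.963, -0.27, 0.074], [1.0, -0.0, 0.0, -0.0], [-0.0, -0.27, 0.963, -0.166], [0.0, 0.0, 0.0, 1.0]]invalid input
```

View pics/w1.png

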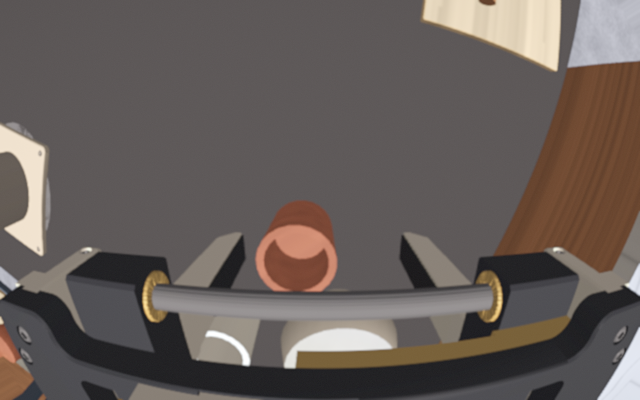

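The call was refused because every key is needed in each row. The wrist view shows only the start area, with a terracotta pot at (300,250).

```bash
python3 -m pendant '[{"tx":0.029,"ty":0.038,"tz":0.02,"yaw":-1.4,"claw":0},{"tx":0.029,"ty":0.039,"tz":0.02,"yaw":-1.4,"claw":0},{"tx":0.029,"ty":0.039,"tz":0.02,"yaw":-1.4,"claw":0},{"tx":0.029,"ty":0.039,"tz":0.02,"yaw":-1.4,"claw":0},{"tx":0.029,"ty":0.039,"tz":0.02,"yaw":-1.4,"claw":0},{"tx":0.029,"ty":0.039,"tz":0.01,"yaw":-1.4,"claw":0},{"tx":0.029,"ty":0.039,"tz":0.01,"yaw":-1.4,"claw":0},{"tx":0.029,"ty":0.039,"tz":0,"yaw":-1.4,"claw":0},{"tx":0.029,"ty":0.039,"tz":0,"yaw":-1.4,"claw":0},{"tx":0.029,"ty":0.039,"tz":0,"yaw":-1.4,"claw":0},{"tx":0.029,"ty":0.039,"tz":0,"yaw":-1.4,"claw":0},{"tx":0,"ty":0.02,"tz":0,"yaw":-1.4,"claw":0}]'
python3 - <<'E'
from h import *
d,s=wrist(); print(s["ee_pos"],s["eef_rot"])
cv2.imwrite("pics/w2.png",d["image"][:,:,::-1])
import pickle;pickle.dump(d,open("w1.pkl","wb"))
for t in ("bed_top","catch","keeper_hinge","keeper_knob"): print(t,[(round(r["confidence"],2),round(r["location"][0]*640),round(r["location"][1]*400)) for r in spotter.spot_point("wrist",t)][:2])
E
```

```text
time_s: 2.1
ee_pos: [0.5301, -0.1173, 0.3333]
eef_rot: [-0.001, 0.999, 0.038, -0.0]
ft_force: [-0.5, -0.3, 0.9]
grip_width: 0.0932
[ 0.5300758  -0.11731941  0.3333096 ] [-6.46070807e-04  9.99262207e-01  3.84008087e-02 -5.47410451e-05]
bed_top [(0.83, 305, 142)]
catch [(0.81, 307, 66)]
keeper_hinge [(0.67, 304, 228)]
keeper_knob []
```

View pics/w2.png

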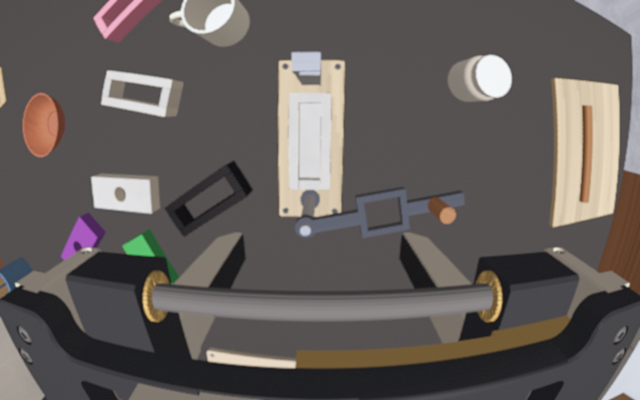

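The view shows the board (278–343, 62–215), the white bed (290–330, 95–188), the catch at (306,62), the hinge at (305,230), the knob at (440,208) and the jar at (490,76).

Run:
```python
from h import *
import pickle
d=pickle.load(open("w1.pkl","rb")); im=d["image"]
hsv=cv2.cvtColor(im,cv2.COLOR_RGB2HSV)
for p in ((310,140),(283,140),(337,140),(295,140),(330,140),(326,140)): print(p,hsv[p[1],p[0]])
def hull(b):
    b[:,:268]=0;b[:,352:]=0;b[:50]=0;b[225:]=0
    n,L,st,_=cv2.connectedComponentsWithStats(b);i=1+np.argmax(st[1:,4]);a=np.zeros(b.shape,np.uint8)
    cs,_=cv2.findContours((L==i).astype(np.uint8),0,1);cv2.fillPoly(a,[cv2.convexHull(cs[0])],255);return a,st[i]
s=hsv[:,:,1].astype(int);v=hsv[:,:,2]
mb,sb=hull(((v>130)&(s>45)).astype(np.uint8)); mw,sw=hull(((v>110)&(s<35)).astype(np.uint8))
print(sb,sw)
f1=fit(wproj,d,mb,(.57,-.1,.05),.25,.10,0,.018); f2=fit(wproj,d,mw,(.57,-.1,.05),.14,.06,.018,.058)
print(f1,f2)
D=im.copy()
for f,l,w,z0,z1,c in ((f1,.25,.1,0,.018,(255,0,0)),(f2,.14,.06,.018,.058,(0,0,255))):
    q=wproj(d,box(*f[0],l,w,z0,z1)); 
    for k in(0,4): cv2.polylines(D,[(q[k:k+4]*16).astype(np.int32)],True,c,1,cv2.LINE_AA,4)
cv2.imwrite("pics/ov.png",cv2.resize(D[45:245,255:475],None,fx=3,fy=3,interpolation=cv2.INTER_CUBIC)[:,:,::-1])
h=w_at_z(d,305,229,.16);k=w_at_z(d,447,214,.197);cc=w_at_z(d,306,56,.171);print(h,k,cc)
```

```text
(310, 140) [135   2 220]
(283, 140) [ 19  46 222]
(337, 140) [ 19  47 215]
(295, 140) [120   1 221]
(330, 140) [ 20  25 218]
(326, 140) [135   2 221]
[ 278   60   67  157 4520] [ 288   92   44  124 4450]
(array([ 0.56756362, -0.09565393,  0.06337218]), np.float64(0.02881992608308792)) (array([ 0.56656103, -0.09594118,  0.06456383]), np.float64(0.13488706946372986))
[ 0.47396478 -0.10139442  0.16      ] [ 0.51554738 -0.25439834  0.197     ] [ 0.66776451 -0.08981129  0.171     ]
```

View pics/ov.png

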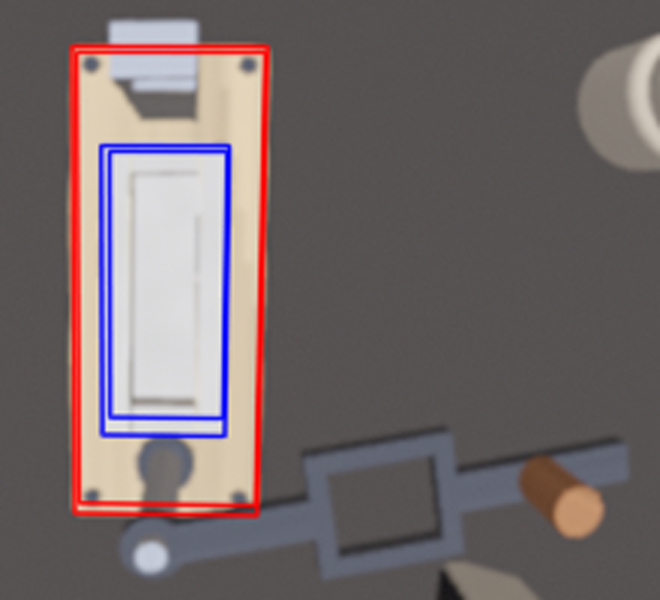

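The overlay matches the board and bed: centre (0.567, −0.096), yaw 3.66°. The hinge checks out, and the bar is at about 1.37 rad. Next I'm going over the white frame.

```bash
python3 -m pendant '[{"tx":0.0116,"ty":0.034,"tz":0,"yaw":7.45,"claw":0},{"tx":0.0116,"ty":0.034,"tz":0,"yaw":7.45,"claw":0},{"tx":0.0116,"ty":0.034,"tz":0,"yaw":7.45,"claw":0},{"tx":0.0116,"ty":0.034,"tz":0,"yaw":7.45,"claw":0},{"tx":0.0116,"ty":0.034,"tz":-0.02,"yaw":7.45,"claw":20},{"tx":0.0116,"ty":0.034,"tz":-0.02,"yaw":7.45,"claw":40},{"tx":0.0116,"ty":0.034,"tz":-0.02,"yaw":7.45,"claw":40},{"tx":0.0116,"ty":0.034,"tz":-0.02,"yaw":7.45,"claw":40},{"tx":0.0116,"ty":0.034,"tz":-0.02,"yaw":7.45,"claw":40},{"tx":0.0116,"ty":0.034,"tz":-0.02,"yaw":7.45,"claw":40},{"tx":0,"ty":0,"tz":0,"yaw":0,"claw":40},{"tx":0,"ty":0,"tz":0,"yaw":0,"claw":40}]' 40
cat > m.py <<'E'
# usage: m.py name x y yaw z0 z1 : fit a white box in a new wrist picture, save overlay
import sys
from h import *
n=sys.argv[1]; x,y,yaw,z0,z1=map(float,sys.argv[2:7])
d,s=wrist(); im=d["image"]; uv=wproj(d,box(x,y,yaw,.126 if z1-z0>.04 else .08,0,z1,z1))[0]
q=wproj(d,box(x,y,yaw,.19,.10,z0,z1)); roi=np.zeros(im.shape[:2],np.uint8); cv2.fillConvexPoly(roi,cv2.convexHull(q.astype(np.int32)),1)
m,st=hullmask(im*roi[:,:,None],uv); f=fit(wproj,d,m,(x,y,yaw),.14,.06,z0,z1)
a=2*np.degrees(np.arctan2(s["eef_rot"][2],s["eef_rot"][1]))
print(n,st,f,"deg",np.degrees(f[0][2]),"tcp",s["ee_pos"].round(4),"toolx",a,"w",s["grip_width"])
g=f[0]; e=s["ee_pos"][:2]-g[:2]; c,t=np.cos(g[2]),np.sin(g[2]); print("tcp in part frame (mm)",1e3*np.array([c*e[0]+t*e[1],-t*e[0]+c*e[1]]))
D=im.copy();q=wproj(d,box(*g,.14,.06,z0,z1))
for k in(0,4): cv2.polylines(D,[(q[k:k+4]*16).astype(np.int32)],True,(255,0,0),1,cv2.LINE_AA,4)
cv2.imwrite(f"pics/{n}.png",D[:,:,::-1])
E
python3 m.py mid1 .642 .2024 1.379 0 .045
```

```text
time_s: 3.55
ee_pos: [0.6441, 0.218, 0.2128]
eef_rot: [-0.0, 0.773, 0.634, -0.001]
ft_force: [-0.3, -0.0, 0.6]
grip_width: 0.0781
mid1 [ 292  133   59  125 4984] (array([0.63959298, 0.2020156 , 1.37925682]), np.float64(0.05258134379982948)) deg 79.02559456193282 tcp [0.6441 0.218  0.2128] toolx 78.69343953449636 w 0.0781008153892723
tcp in part frame (mm) [16.59052002 -1.34296656]
```

View pics/mid1.png

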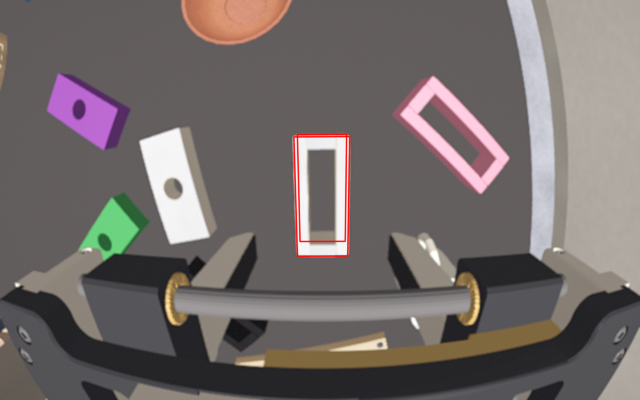

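```bash
python3 -m pendant '[{"tx":-0.0013,"ty":0,"tz":-0.045,"yaw":0.3,"claw":40},{"tx":0,"ty":0,"tz":-0.045,"yaw":0,"claw":40},{"tx":0,"ty":0,"tz":-0.045,"yaw":0,"claw":40},{"tx":0,"ty":0,"tz":-0.045,"yaw":0,"claw":40},{"tx":0,"ty":0,"tz":-0.023,"yaw":0,"claw":40},{"tx":0,"ty":0,"tz":0,"yaw":0,"claw":40},{"tx":0,"ty":0,"tz":0,"yaw":0,"claw":140},{"tx":0,"ty":0,"tz":0,"yaw":0,"claw":140},{"tx":0,"ty":0,"tz":0,"yaw":0,"claw":140},{"tx":0,"ty":0,"tz":0,"yaw":0,"claw":140},{"tx":0,"ty":0,"tz":0,"yaw":0,"claw":140}]' 35
```

```text
time_s: 4.7
ee_pos: [0.645, 0.2195, 0.0145]
eef_rot: [0.001, 0.771, 0.636, 0.002]
ft_force: [-0.6, -1.4, 8.1]
grip_width: 0.0595
```

```bash
python3 -m pendant '[{"tx":0,"ty":0,"tz":0.03,"yaw":0,"claw":140},{"tx":0,"ty":0,"tz":0.045,"yaw":0,"claw":140},{"tx":-0.006,"ty":-0.0314,"tz":0.035,"yaw":-7.5,"claw":140},{"tx":-0.006,"ty":-0.0314,"tz":0.035,"yaw":-7.5,"claw":140},{"tx":-0.006,"ty":-0.0314,"tz":0.035,"yaw":-7.5,"claw":140},{"tx":-0.006,"ty":-0.0314,"tz":0.035,"yaw":-7.5,"claw":140},{"tx":-0.006,"ty":-0.0314,"tz":0.02,"yaw":-7.5,"claw":140},{"tx":-0.006,"ty":-0.0314,"tz":0,"yaw":-7.5,"claw":140},{"tx":-0.006,"ty":-0.0314,"tz":0,"yaw":-7.5,"claw":140},{"tx":-0.006,"ty":-0.0314,"tz":0,"yaw":-7.5,"claw":140},{"tx":-0.006,"ty":-0.0314,"tz":0,"yaw":-7.5,"claw":140},{"tx":-0.006,"ty":-0.0314,"tz":0,"yaw":-7.5,"claw":140}]'
python3 -m pendant '[{"tx":0,"ty":0,"tz":0,"yaw":0,"claw":140},{"tx":0,"ty":0,"tz":0,"yaw":0,"claw":140}]'
```

```text
time_s: 5.9
ee_pos: [0.5826, -0.096, 0.2472]
eef_rot: [0.0, 0.999, 0.033, 0.001]
ft_force: [0.3, -0.3, -3.3]
grip_width: 0.0596
time_s: 6.1
ee_pos: [0.5828, -0.0954, 0.247]
eef_rot: [0.0, 0.999, 0.035, 0.001]
ft_force: [0.8, 0.1, -2.2]
grip_width: 0.0599
```

```bash
python3 m.py held1 .565 -.0965 .066 .233 .278
```

```text
held1 [  230   113   184   179 20696] (array([ 0.58952311, -0.07986962, -0.3262292 ]), np.float64(0.5153135061264038)) deg -18.691556523573546 tcp [ 0.5828 -0.0954  0.247 ] toolx 4.046061424977718 w 0.05992957535640681
tcp in part frame (mm) [ -1.35695871 -16.85465263]
```

View pics/held1.png

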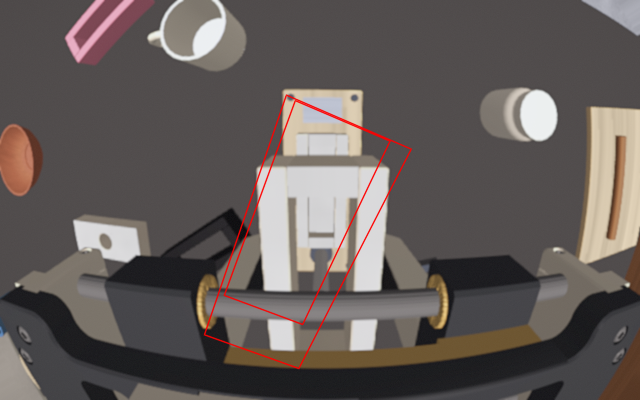

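The held frame is level in the jaws. Its front top edge is at row ~167, columns 257–388, and the fit went astray because of the rail. I'll use edge pixels instead.

Run:
```python
from h import *
d,s=wrist(); g=cv2.cvtColor(d["image"],cv2.COLOR_RGB2GRAY).astype(int)
np.save("held.npy",d["image"])
for c in (270,300,325,350,375): print(c,g[148:206,c].tolist())
for r in (175,200,225): print(r,g[r,246:266].tolist(),g[r,378:400].tolist())
tx=np.array([np.cos(.0706),np.sin(.0706)])
for u,v,z in ((257,167,.278),(388,167,.278),(322,167,.278),(322,157,.233),(322,157,.235),(256,225,.278),(385,225,.278)):
    print(u,v,z,w_at_z(d,u,v,z).round(4))
```

```text
270 [78, 79, 79, 80, 78, 78, 79, 84, 94, 108, 117, 121, 123, 123, 123, 121, 123, 130, 157, 191, 211, 217, 217, 218, 217, 218, 218, 218, 218, 217, 217, 218, 218, 218, 218, 218, 217, 218, 218, 218, 218, 218, 218, 218, 218, 218, 218, 218, 218, 218, 218, 218, 218, 218, 218, 218, 218, 218]
300 [212, 212, 212, 212, 213, 209, 190, 157, 125, 115, 114, 115, 116, 118, 117, 116, 115, 130, 164, 194, 209, 212, 212, 211, 211, 211, 211, 211, 211, 211, 211, 211, 211, 212, 212, 211, 211, 211, 211, 211, 211, 211, 211, 211, 211, 211, 211, 211, 211, 212, 212, 213, 213, 212, 212, 212, 212, 212]
325 [212, 212, 212, 212, 213, 208, 188, 154, 125, 117, 117, 117, 118, 117, 118, 117, 117, 132, 168, 198, 211, 214, 214, 214, 213, 213, 213, 213, 213, 213, 213, 213, 214, 213, 213, 213, 213, 213, 213, 213, 214, 213, 213, 213, 213, 214, 213, 213, 213, 213, 213, 213, 213, 212, 212, 212, 212, 211]
350 [202, 202, 202, 202, 203, 201, 196, 177, 147, 124, 116, 118, 118, 117, 117, 117, 117, 131, 166, 197, 211, 215, 215, 214, 214, 214, 214, 214, 214, 214, 214, 214, 214, 214, 214, 214, 214, 214, 214, 214, 214, 214, 214, 214,
[... 515 characters left out ...]
 76, 78, 80, 78, 79, 78, 79, 79, 78]
200 [79, 79, 79, 78, 79, 79, 79, 80, 78, 76, 78, 127, 185, 212, 218, 217, 218, 218, 218, 218] [218, 217, 218, 217, 218, 218, 218, 213, 190, 141, 92, 76, 78, 78, 79, 78, 79, 78, 79, 79, 78, 79]
225 [69, 78, 79, 79, 78, 79, 78, 79, 78, 78, 77, 78, 113, 174, 209, 217, 217, 217, 218, 218] [217, 218, 217, 217, 217, 217, 208, 169, 106, 76, 77, 78, 79, 80, 77, 78, 79, 78, 80, 80, 78, 78]
257 167 0.278 [ 0.633  -0.0618  0.278 ]
388 167 0.278 [ 0.6371 -0.1202  0.278 ]
322 167 0.278 [ 0.6348 -0.0907  0.278 ]
322 157 0.233 [ 0.6334 -0.0909  0.233 ]
322 157 0.235 [ 0.6337 -0.0908  0.235 ]
256 225 0.278 [ 0.6054 -0.0617  0.278 ]
385 225 0.278 [ 0.6097 -0.1222  0.278 ]
```

```bash
python3 -m pendant '[{"tx":0.002,"ty":-0.0005,"tz":-0.02,"yaw":-0.3,"claw":140},{"tx":0,"ty":0,"tz":-0.04,"yaw":0,"claw":140},{"tx":0,"ty":0,"tz":-0.045,"yaw":0,"claw":140},{"tx":0,"ty":0,"tz":-0.035,"yaw":0,"claw":140},{"tx":0,"ty":0,"tz":-0.02,"yaw":0,"claw":140},{"tx":0,"ty":0,"tz":-0.008,"yaw":0,"claw":140},{"tx":0,"ty":0,"tz":0,"yaw":0,"claw":140},{"tx":0,"ty":0,"tz":0,"yaw":0,"claw":140}]'
python3 - <<'E'
from h import *
d,s=wrist(); print(s["ee_pos"],s["ft_force"]); cv2.imwrite("pics/p1.png",cv2.resize(d["image"][60:310,220:440],None,fx=2.6,fy=2.4,interpolation=cv2.INTER_CUBIC)[:,:,::-1])
import pickle; pickle.dump(d,open("p1.pkl","wb"))
d=get_image("top");q=proj(d,[.567,-.096,.08])[0].astype(int);print(q)
s2=get_image("scene"); c=cv2.resize(s2["image"][200:290,240:360],None,fx=5,fy=5,interpolation=cv2.INTER_CUBIC)
p=cv2.imread("pics/p1.png")[:,:,::-1]; p=cv2.resize(p,(396,450)); c=cv2.resize(c,(400,450)); cv2.imwrite("pics/p1c.png",np.hstack([p,c])[:,:,::-1])
E
```

```text
time_s: 7.0
ee_pos: [0.586, -0.0951, 0.0797]
eef_rot: [0.0, 0.999, 0.033, 0.001]
ft_force: [0.1, -0.5, -2.0]
grip_width: 0.0597
[ 0.58602067 -0.09505168  0.07973776] [ 0.05831892 -0.46319527 -1.95297715]
[364 188]
```

View pics/p1c.png

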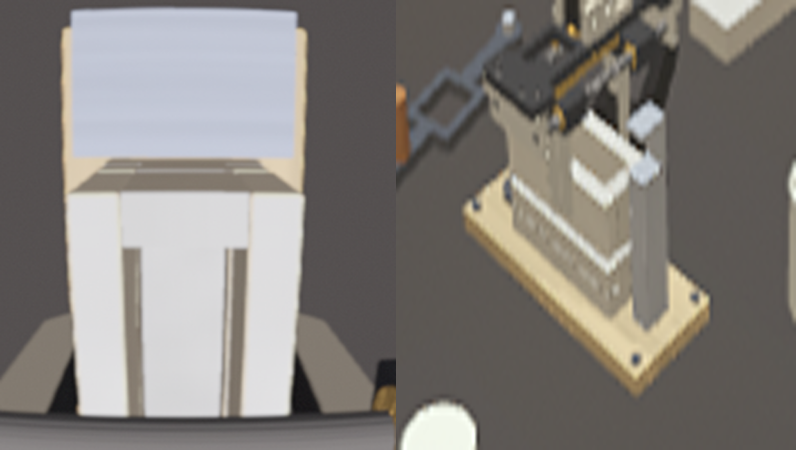

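The left half shows the held frame just above the bed with its front faces nearly coplanar (thin light strip at row ~168). The right half shows it upright. I'll quantify this.

Run:
```python
from h import *
import pickle
d=pickle.load(open("p1.pkl","rb")); g=cv2.cvtColor(d["image"],cv2.COLOR_RGB2GRAY).astype(int)
for c in (310,325,340): print(c,g[142:172,c].tolist())
z=d["world_from_camera"][2,3];print(d["world_from_camera"][:3,3])
for b in ((.638,-.091),): pass
# predicted rows at u~centre for front-face features
c,s=np.cos(.066),np.sin(.066)
for x0 in (.566,.567,.568,.569):
    P=np.array([[x0+.07*c,-.0955+.07*s,z] for z in (.018,.058,.0635,.1085)]); print(x0,wproj(d,P).round(1).tolist())
for r in (150,153,155,158,160,163,166,172,185): print(r,g[r,250:290].tolist(),g[r,360:395].tolist())
```

```text
310 [203, 203, 203, 203, 200, 187, 159, 130, 120, 119, 121, 134, 154, 148, 129, 119, 118, 119, 120, 121, 120, 120, 120, 134, 170, 200, 213, 217, 216, 216]
325 [204, 203, 203, 202, 200, 187, 159, 129, 120, 120, 120, 134, 152, 148, 129, 121, 120, 121, 122, 121, 121, 120, 121, 136, 172, 201, 215, 218, 217, 218]
340 [204, 203, 203, 203, 200, 184, 156, 130, 122, 121, 120, 133, 153, 149, 132, 122, 122, 122, 122, 121, 121, 120, 121, 136, 172, 201, 215, 219, 218, 218]
[ 0.65960995 -0.08985029  0.24593719]
0.566 [[320.9, 149.5], [320.7, 156.3], [320.7, 157.5], [320.4, 170.4]]
0.567 [[321.0, 148.2], [320.8, 154.7], [320.8, 155.8], [320.6, 168.2]]
0.568 [[321.1, 146.8], [320.9, 153.1], [320.9, 154.1], [320.7, 166.0]]
0.569 [[321.2, 145.5], [321.1, 151.4], [321.0, 152.5], [320.9, 163.8]]
150 [81, 82, 80, 80, 110, 157, 190, 203, 206, 206, 206, 206, 207, 207, 207, 207, 207, 207, 208, 207, 207, 207, 207, 206, 206, 206, 205, 200, 181, 156, 137, 131, 131, 131, 132, 132, 132, 132, 133, 132] [132, 132, 136, 148, 170, 193, 207, 210, 210, 211, 211, 211, 212, 212, 212, 212, 212, 212, 211, 210, 209, 207, 2
[... 2321 characters left out ...]
 217, 221, 222, 221, 222, 222, 222, 222, 222, 221, 222, 222, 222, 221, 222, 221, 221, 221, 221, 221, 222, 221, 221, 221, 222, 221, 220, 216, 210, 211, 214, 215] [217, 220, 221, 222, 222, 222, 221, 221, 221, 221, 222, 221, 222, 222, 221, 221, 222, 221, 221, 221, 221, 221, 221, 222, 222, 221, 221, 216, 191, 136, 85, 78, 81, 83, 82]
185 [82, 82, 82, 81, 78, 82, 131, 187, 213, 221, 222, 222, 222, 222, 222, 222, 222, 222, 222, 222, 222, 222, 222, 222, 222, 222, 222, 222, 222, 221, 222, 222, 222, 221, 221, 219, 216, 213, 212, 215] [217, 221, 222, 222, 222, 222, 222, 222, 222, 222, 222, 222, 222, 222, 222, 222, 221, 222, 221, 221, 222, 222, 221, 222, 222, 222, 217, 193, 134, 81, 77, 80, 82, 81, 81]
```

Everything agrees to within about 1 mm, so I'm lowering gently.

```bash
python3 -m pendant '[{"tx":0,"ty":0,"tz":-0.002,"yaw":0,"claw":140},{"tx":0,"ty":0,"tz":-0.0015,"yaw":0,"claw":140},{"tx":0,"ty":0,"tz":0,"yaw":0,"claw":140}]'; python3 -m pendant '[{"tx":0,"ty":0,"tz":-0.001,"yaw":0,"claw":140},{"tx":0,"ty":0,"tz":0,"yaw":0,"claw":140}]';  python3 -m pendant '[{"tx":0,"ty":0,"tz":-0.001,"yaw":0,"claw":140},{"tx":0,"ty":0,"tz":0,"yaw":0,"claw":140}]'
```

```text
time_s: 7.45
ee_pos: [0.5846, -0.0953, 0.0744]
eef_rot: [-0.0, 0.999, 0.033, -0.0]
ft_force: [-0.9, -0.4, -2.1]
grip_width: 0.0598
time_s: 7.65
ee_pos: [0.5847, -0.0953, 0.0733]
eef_rot: [-0.0, 0.999, 0.033, -0.0]
ft_force: [-0.5, -0.6, -3.0]
grip_width: 0.0597
time_s: 7.85
ee_pos: [0.5849, -0.0953, 0.0727]
eef_rot: [0.0, 0.999, 0.033, 0.0]
ft_force: [-0.6, -0.1, -1.9]
grip_width: 0.0599
```

```bash
for i in 1; do python3 -m pendant '[{"tx":0,"ty":0,"tz":-0.001,"yaw":0,"claw":140},{"tx":0,"ty":0,"tz":0,"yaw":0,"claw":140}]'; done | grep -v rot;  python3 -m pendant '[{"tx":0,"ty":0,"tz":-0.001,"yaw":0,"claw":140},{"tx":0,"ty":0,"tz":0,"yaw":0,"claw":140}]'|grep -v rot
```

```text
time_s: 8.05
ee_pos: [0.5851, -0.0953, 0.0726]
ft_force: [-3.0, 0.5, 5.1]
grip_width: 0.0598
time_s: 8.25
ee_pos: [0.5853, -0.0954, 0.0726]
ft_force: [-7.2, 3.1, 12.1]
grip_width: 0.0598
```

```bash
python3 -m pendant '[{"tx":0,"ty":0,"tz":0.001,"yaw":0,"claw":140},{"tx":0,"ty":0,"tz":0,"yaw":0,"claw":80},{"tx":0,"ty":0,"tz":0,"yaw":0,"claw":40},{"tx":0,"ty":0,"tz":0,"yaw":0,"claw":40},{"tx":0,"ty":0,"tz":0,"yaw":0,"claw":40}]'|grep -v rot; python3 -m pendant '[{"tx":0,"ty":0,"tz":0.03,"yaw":0,"claw":40},{"tx":0,"ty":0,"tz":0.045,"yaw":0,"claw":40},{"tx":0,"ty":0,"tz":0.045,"yaw":0,"claw":40},{"tx":0,"ty":0,"tz":0.04,"yaw":0,"claw":40},{"tx":0,"ty":0,"tz":0.03,"yaw":0,"claw":40},{"tx":0,"ty":0,"tz":0,"yaw":0,"claw":40},{"tx":0,"ty":0,"tz":0,"yaw":0,"claw":40},{"tx":0,"ty":0,"tz":0,"yaw":0,"claw":40}]'|grep -v rot
python3 m.py placed1 .567 -.096 .065 .058 .103
```

```text
time_s: 8.75
ee_pos: [0.5848, -0.0953, 0.0714]
ft_force: [-0.1, 0.2, 0.3]
grip_width: 0.0777
time_s: 9.55
ee_pos: [0.584, -0.0951, 0.2596]
ft_force: [0.8, -0.1, -0.5]
grip_width: 0.0783
placed1 [  283   113    79   155 11465] (array([ 0.59079705, -0.09061609,  0.06519862]), np.float64(0.37378573417663574)) deg 3.735606038289719 tcp [ 0.584  -0.0951  0.2596] toolx 3.7710254152180096 w 0.07830508615288848
tcp in part frame (mm) [-7.06779651 -4.04647054]
```

View pics/placed1.png

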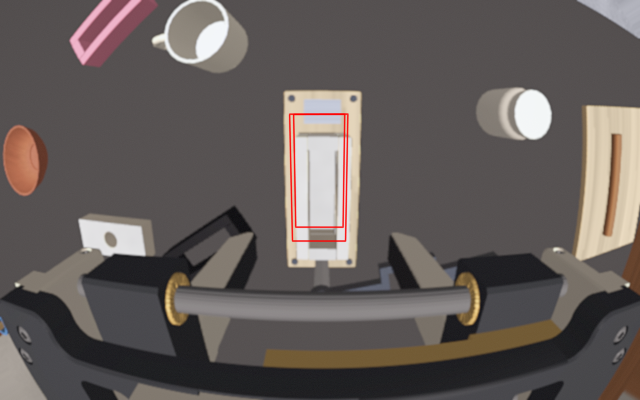

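The frame stands on the bed (294–350, 135–260). The fit mask leaked into the plywood, so I'll read the edges directly.

Run:
```python
from h import *
import pickle
d,s=wrist(); pickle.dump(d,open("p2.pkl","wb")); im=d["image"]; hsv=cv2.cvtColor(im,cv2.COLOR_RGB2HSV)
q=wproj(d,box(.567,-.096,.065,.14,.06,.058,.103)); print(q.round(1).tolist())
S=hsv[:,:,1].astype(int);V=hsv[:,:,2].astype(int)
for r in (170,200,230): print(r,"V",V[r,284:304].tolist(),"S",S[r,284:304].tolist(),"| R V",V[r,338:362].tolist(),"S",S[r,338:362].tolist())
for c in (302,322,343): print(c,V[122:148,c].tolist(),S[122:148,c].tolist(),"near",V[238:266,c].tolist())
```

```text
[[296.7, 133.9], [347.5, 133.9], [345.2, 244.0], [298.8, 243.9], [293.1, 136.5], [351.0, 136.5], [347.9, 259.5], [296.1, 259.5]]
170 V [153, 197, 218, 223, 223, 223, 223, 222, 222, 221, 222, 224, 225, 226, 226, 226, 226, 226, 226, 226] S [70, 63, 50, 47, 47, 46, 46, 46, 47, 45, 34, 16, 1, 1, 1, 2, 2, 1, 2, 2] | R V [203, 224, 227, 226, 226, 226, 226, 226, 225, 226, 226, 224, 221, 220, 224, 225, 225, 224, 222, 219, 207, 168, 117, 90] S [10, 5, 1, 2, 2, 2, 2, 1, 1, 2, 2, 1, 9, 30, 44, 46, 46, 46, 47, 48, 53, 61, 52, 23]
200 V [114, 178, 218, 226, 223, 223, 222, 222, 221, 216, 206, 210, 223, 227, 229, 228, 228, 228, 228, 229] S [47, 64, 57, 51, 46, 46, 45, 47, 47, 48, 41, 19, 6, 0, 2, 1, 1, 1, 1, 2] | R V [207, 224, 229, 229, 228, 228, 229, 228, 229, 229, 229, 229, 225, 218, 215, 214, 212, 210, 208, 196, 160, 113, 89, 85] S [6, 0, 2, 1, 1, 1, 2, 1, 2, 1, 1, 4, 17, 37, 47, 49, 49, 50, 50, 53, 59, 50, 20, 12]
230 V [82, 87, 145, 202, 222, 224, 224, 222, 221, 219, 219, 219, 222, 226, 230, 229, 229, 228, 228, 228] S [12, 23, 60, 57, 49, 47, 46, 46, 47, 48, 47, 40, 18, 2, 2, 2, 2, 1, 2, 2] |
[... 634 characters left out ...]
, 207, 182, 156, 139, 148, 183, 209, 219, 222, 220, 221, 220, 220, 221, 221, 221, 220] [12, 12, 39, 48, 49, 48, 48, 47, 48, 49, 45, 34, 33, 22, 6, 1, 1, 2, 1, 2, 1, 1, 1, 2, 2, 1] near [131, 131, 131, 131, 132, 132, 132, 131, 132, 136, 171, 208, 221, 222, 221, 221, 221, 221, 221, 222, 219, 204, 165, 123, 111, 113, 114, 114]
343 [207, 207, 208, 207, 207, 207, 207, 208, 207, 199, 174, 145, 149, 164, 190, 214, 224, 227, 226, 226, 226, 227, 226, 226, 226, 226] [51, 51, 50, 49, 49, 49, 48, 50, 49, 49, 51, 39, 24, 26, 20, 8, 1, 2, 1, 2, 2, 2, 2, 1, 1, 1] near [228, 228, 228, 228, 228, 228, 228, 228, 228, 228, 228, 228, 228, 228, 229, 228, 229, 228, 229, 228, 227, 224, 219, 216, 217, 217, 218, 215]
```

The middle part is flush within about 1 mm. Next is the white cap.

```bash
python3 -m pendant '[{"tx":-0.0112,"ty":0.0312,"tz":0,"yaw":7.85,"claw":40},{"tx":-0.0112,"ty":0.0312,"tz":0,"yaw":7.85,"claw":40},{"tx":-0.0112,"ty":0.0312,"tz":0,"yaw":7.85,"claw":40},{"tx":-0.0112,"ty":0.0312,"tz":0,"yaw":7.85,"claw":40},{"tx":-0.0112,"ty":0.0312,"tz":0,"yaw":7.85,"claw":40},{"tx":-0.0112,"ty":0.0312,"tz":0,"yaw":7.85,"claw":40},{"tx":-0.0112,"ty":0.0312,"tz":0,"yaw":7.85,"claw":40},{"tx":-0.0112,"ty":0.0312,"tz":-0.01,"yaw":7.85,"claw":40},{"tx":-0.0112,"ty":0.0312,"tz":-0.02,"yaw":7.85,"claw":40},{"tx":-0.0112,"ty":0.0312,"tz":-0.02,"yaw":7.85,"claw":40},{"tx":-0.0112,"ty":0.0312,"tz":-0.01,"yaw":7.85,"claw":40},{"tx":0,"ty":0,"tz":0,"yaw":0,"claw":40}]'
python3 -m pendant '[{"tx":0,"ty":0,"tz":0,"yaw":0,"claw":40},{"tx":0,"ty":0,"tz":0,"yaw":0,"claw":40}]' >/dev/null
python3 m.py cap1 .461 .2485 1.57 0 .032
python3 - <<'E'
from station import spotter
print([(round(r["confidence"],2),round(r["location"][0]*640,1),round(r["location"][1]*400,1)) for r in spotter.spot_point("wrist","cap")])
E
```

```text
time_s: 10.85
ee_pos: [0.4582, 0.2502, 0.1979]
eef_rot: [-0.002, 0.704, 0.711, -0.002]
ft_force: [-0.3, -0.1, 1.0]
grip_width: 0.0786
cap1 [ 290  118   60  126 6889] (array([0.45867013, 0.24867264, 1.57035552]), np.float64(0.06811273097991943)) deg 89.97474387339643 tcp [0.4619 0.2473 0.2015] toolx 90.01192112430908 w 0.0784438087253142
tcp in part frame (mm) [-1.42109016 -3.22590661]
[(0.89, 205.9, 217.8), (0.78, 215.7, 61.5), (0.58, 319.6, 180.5)]
```

View pics/cap1.png

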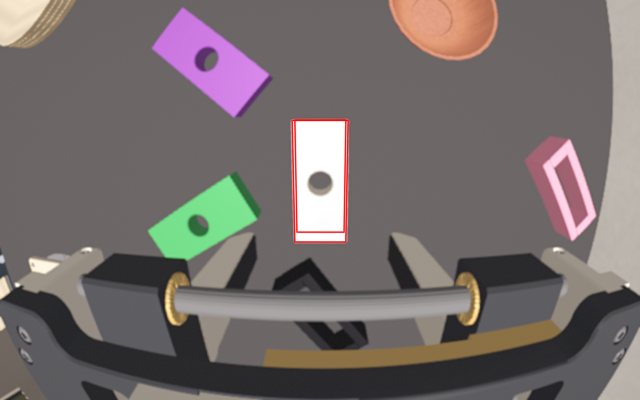

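Confirmed: the white slab with the round hole at (320,183) is the cap, clear of the green (205,215) and purple (210,62) ones. Grasping it now.

```bash
python3 -m pendant '[{"tx":-0.002,"ty":0.001,"tz":-0.045,"yaw":0,"claw":40},{"tx":0,"ty":0,"tz":-0.045,"yaw":0,"claw":40},{"tx":0,"ty":0,"tz":-0.045,"yaw":0,"claw":40},{"tx":0,"ty":0,"tz":-0.04,"yaw":0,"claw":40},{"tx":0,"ty":0,"tz":-0.02,"yaw":0,"claw":40},{"tx":0,"ty":0,"tz":0,"yaw":0,"claw":40},{"tx":0,"ty":0,"tz":0,"yaw":0,"claw":40}]' 35; python3 -m pendant '[{"tx":0,"ty":0,"tz":0,"yaw":0,"claw":140},{"tx":0,"ty":0,"tz":0,"yaw":0,"claw":140},{"tx":0,"ty":0,"tz":0,"yaw":0,"claw":140},{"tx":0,"ty":0,"tz":0,"yaw":0,"claw":140},{"tx":0,"ty":0,"tz":0,"yaw":0,"claw":140}]' 35
```

```text
time_s: 11.85
ee_pos: [0.4604, 0.2485, 0.0074]
eef_rot: [0.0, 0.707, 0.707, 0.0]
ft_force: [0.4, 0.2, 0.1]
grip_width: 0.0782
time_s: 12.35
ee_pos: [0.4606, 0.2493, 0.0081]
eef_rot: [0.0, 0.706, 0.708, 0.001]
ft_force: [-1.7, -0.4, 6.6]
grip_width: 0.0598
```

```bash
python3 -m pendant '[{"tx":0,"ty":0,"tz":0.04,"yaw":0,"claw":140},{"tx":0.0097,"ty":-0.0314,"tz":0.035,"yaw":-7.85,"claw":140},{"tx":0.0097,"ty":-0.0314,"tz":0.035,"yaw":-7.85,"claw":140},{"tx":0.0097,"ty":-0.0314,"tz":0.035,"yaw":-7.85,"claw":140},{"tx":0.0097,"ty":-0.0314,"tz":0.035,"yaw":-7.85,"claw":140},{"tx":0.0097,"ty":-0.0314,"tz":0.035,"yaw":-7.85,"claw":140},{"tx":0.0097,"ty":-0.0314,"tz":0.025,"yaw":-7.85,"claw":140},{"tx":0.0097,"ty":-0.0314,"tz":0,"yaw":-7.85,"claw":140},{"tx":0.0097,"ty":-0.0314,"tz":0,"yaw":-7.85,"claw":140},{"tx":0.0097,"ty":-0.0314,"tz":0,"yaw":-7.85,"claw":140},{"tx":0.0097,"ty":-0.0314,"tz":0,"yaw":-7.85,"claw":140},{"tx":0.0097,"ty":-0.0314,"tz":0,"yaw":-7.85,"claw":140}]'
python3 -m pendant '[{"tx":0,"ty":0,"tz":0,"yaw":0,"claw":140},{"tx":0,"ty":0,"tz":0,"yaw":0,"claw":140},{"tx":0,"ty":0,"tz":0,"yaw":0,"claw":140}]'
cat > e.py <<'E'
# print edge positions of the held part: front edges along columns, side edges along rows
from h import *
import pickle
d,s=wrist(); pickle.dump(d,open("e.pkl","wb")); g=cv2.cvtColor(d["image"],cv2.COLOR_RGB2GRAY).astype(int)
z=s["ee_pos"][2]-.0075; print(s["ee_pos"].round(4),2*np.degrees(np.arctan2(s["eef_rot"][2],s["eef_rot"][1])))
print(wproj(d,box(.567,-.0963,.065,.14,.06,z,z+.032)).round(1).tolist())
r0=int(wproj(d,[[.567+.07,-.092,z+.032]])[0,1])
for c in (285,300,325,350,365): print(c,r0-22,g[r0-22:r0+12,c].tolist())
for r in (r0+15,r0+40,r0+60): print(r,250,g[r,245:285].tolist(),360,g[r,360:400].tolist())
E
python3 e.py
```

```text
time_s: 13.55
ee_pos: [0.5662, -0.0977, 0.2464]
eef_rot: [-0.0, 1.0, 0.03, -0.0]
ft_force: [0.2, 0.6, -2.2]
grip_width: 0.0597
time_s: 13.85
ee_pos: [0.566, -0.0957, 0.2464]
eef_rot: [-0.0, 0.999, 0.034, -0.0]
ft_force: [-0.2, 0.4, -1.8]
grip_width: 0.0598
[ 0.566  -0.0957  0.2464] 3.878415907397309
[[270.1, 122.9], [377.3, 123.3], [365.1, 329.5], [280.6, 329.5], [258.7, 124.6], [389.4, 125.0], [370.9, 360.5], [275.1, 360.4]]
285 101 [200, 199, 200, 200, 201, 201, 200, 200, 200, 200, 200, 199, 198, 197, 198, 198, 197, 197, 197, 197, 197, 196, 197, 197, 195, 184, 163, 165, 194, 214, 220, 219, 219, 219]
300 101 [199, 198, 198, 198, 198, 198, 198, 198, 198, 198, 198, 198, 198, 198, 198, 198, 198, 190, 179, 194, 211, 215, 215, 215, 212, 196, 170, 175, 201, 216, 219, 218, 218, 218]
325 101 [184, 178, 153, 112, 93, 118, 161, 190, 197, 196, 196, 196, 196, 196, 196, 197, 196, 191, 187, 198, 209, 211, 211, 210, 203, 178, 160, 184, 208, 217, 219, 219, 218, 218]
350 101 [204, 204, 204, 204, 204, 204, 203, 203, 204, 204, 203, 204, 204, 203, 204, 204, 204, 200, 198, 207, 214, 215, 215, 216, 210, 
[... 666 characters left out ...]
218, 218, 217, 218, 218, 218, 218, 218, 218, 217, 218, 217, 218, 218, 218, 218, 218, 217, 218, 218, 218, 217, 218, 218] 360 [218, 218, 218, 218, 218, 218, 218, 218, 218, 218, 217, 218, 218, 218, 218, 218, 218, 218, 218, 218, 218, 218, 218, 218, 219, 211, 172, 110, 76, 75, 77, 77, 78, 77, 77, 75, 76, 77, 77, 78]
183 250 [77, 77, 79, 77, 77, 78, 76, 78, 76, 78, 77, 75, 92, 138, 186, 212, 219, 217, 217, 217, 217, 217, 217, 217, 217, 217, 216, 217, 216, 217, 216, 216, 216, 216, 217, 216, 217, 216, 217, 217] 360 [218, 217, 218, 218, 217, 218, 218, 217, 217, 218, 217, 218, 218, 218, 218, 217, 217, 217, 217, 217, 217, 217, 217, 218, 210, 177, 121, 82, 75, 76, 77, 78, 77, 76, 77, 77, 77, 77, 78, 77]
```

```bash
python3 -m pendant '[{"tx":0.002,"ty":-0.001,"tz":-0.03,"yaw":-0.3,"claw":140},{"tx":0,"ty":0,"tz":-0.04,"yaw":0,"claw":140},{"tx":0,"ty":0,"tz":-0.035,"yaw":0,"claw":140},{"tx":0,"ty":0,"tz":-0.018,"yaw":0,"claw":140},{"tx":0,"ty":0,"tz":-0.007,"yaw":0,"claw":140},{"tx":0,"ty":0,"tz":0,"yaw":0,"claw":140},{"tx":0,"ty":0,"tz":0,"yaw":0,"claw":140},{"tx":0,"ty":0,"tz":0,"yaw":0,"claw":140}]'
python3 e.py
python3 - <<'E'
from h import *
import pickle
d=pickle.load(open("e.pkl","rb")); im=d["image"]; 
a=cv2.resize(im[80:230,230:410],(480,400),interpolation=cv2.INTER_CUBIC)
s=get_image("scene")["image"]; b=cv2.resize(s[195:275,265:325],(300,400),interpolation=cv2.INTER_CUBIC)
cv2.imwrite("pics/c2.png",np.hstack([a,b])[:,:,::-1])
E
```

```text
time_s: 14.7
ee_pos: [0.5696, -0.0976, 0.1186]
eef_rot: [0.0, 1.0, 0.031, 0.002]
ft_force: [0.2, 0.5, -3.6]
grip_width: 0.0595
[ 0.5696 -0.0976  0.1186] 3.4995050355973842
[[265.7, 129.6], [372.5, 129.0], [362.5, 333.3], [278.6, 333.5], [253.5, 132.5], [383.6, 131.7], [367.9, 364.3], [272.9, 364.5]]
285 108 [199, 199, 198, 198, 199, 198, 198, 198, 199, 199, 198, 199, 198, 199, 199, 196, 180, 151, 139, 142, 162, 195, 215, 220, 219, 219, 219, 219, 219, 219, 219, 219, 218, 219]
300 108 [199, 198, 198, 198, 197, 197, 198, 198, 198, 198, 198, 198, 197, 198, 196, 192, 177, 157, 141, 141, 170, 200, 216, 219, 218, 218, 218, 218, 218, 218, 218, 218, 218, 218]
325 108 [192, 197, 196, 196, 196, 196, 196, 196, 196, 196, 196, 196, 196, 196, 196, 189, 173, 146, 122, 134, 173, 203, 217, 219, 219, 218, 218, 218, 218, 218, 218, 218, 219, 218]
350 108 [185, 185, 185, 185, 184, 185, 185, 185, 185, 185, 185, 185, 185, 186, 184, 181, 165, 132, 116, 139, 180, 206, 217, 219, 219, 218, 218, 218, 218, 218, 218, 218, 218, 219]
365 108 [205, 205, 205, 205, 205, 205, 205, 205, 205, 205, 205, 205, 205, 205, 205,
[... 564 characters left out ...]
219, 218, 218, 218, 217, 218, 218, 218, 217, 217, 217, 217, 217, 217, 217, 217, 217, 217, 217, 217, 217, 217, 217, 217] 360 [217, 218, 218, 218, 218, 218, 218, 217, 218, 218, 218, 218, 218, 218, 218, 218, 218, 218, 218, 218, 217, 217, 218, 218, 215, 197, 156, 103, 75, 75, 77, 77, 77, 77, 77, 76, 77, 78, 77, 78]
190 250 [76, 77, 77, 78, 77, 77, 77, 78, 77, 77, 76, 74, 78, 118, 177, 211, 218, 217, 216, 217, 217, 217, 217, 216, 216, 216, 216, 216, 216, 216, 216, 216, 216, 217, 216, 216, 216, 216, 217, 217] 360 [217, 217, 217, 217, 217, 217, 217, 217, 217, 217, 217, 217, 217, 217, 217, 217, 217, 217, 216, 216, 217, 216, 217, 214, 196, 156, 104, 76, 76, 78, 78, 77, 77, 77, 77, 77, 77, 77, 78, 78]
```

View pics/c2.png

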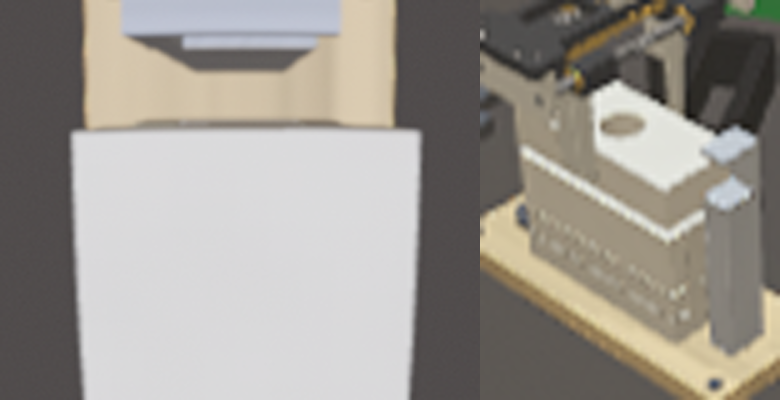

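The left half shows the cap's front edge level and centred (columns 75–420 of the crop). The right half shows the cap upright, just above the middle part and aligned. I'll re-read the settled pose while going down slightly.

```bash
python3 -m pendant '[{"tx":0,"ty":0,"tz":-0.001,"yaw":0,"claw":140},{"tx":0,"ty":0,"tz":0,"yaw":0,"claw":140},{"tx":0,"ty":0,"tz":0,"yaw":0,"claw":140},{"tx":0,"ty":0,"tz":0,"yaw":0,"claw":140}]'; python3 -m pendant '[{"tx":0,"ty":0,"tz":0,"yaw":0,"claw":140},{"tx":0,"ty":0,"tz":0,"yaw":0,"claw":140}]'
```

```text
time_s: 15.2
ee_pos: [0.5683, -0.0975, 0.1155]
eef_rot: [-0.0, 1.0, 0.03, -0.0]
ft_force: [0.5, -0.3, -2.8]
grip_width: 0.0596
time_s: 15.4
ee_pos: [0.5683, -0.0975, 0.1155]
eef_rot: [-0.0, 1.0, 0.03, -0.0]
ft_force: [-0.6, -0.1, -3.0]
grip_width: 0.0597
```

```bash
python3 -m pendant '[{"tx":0,"ty":0.0012,"tz":-0.001,"yaw":0.3,"claw":140},{"tx":0,"ty":0,"tz":-0.001,"yaw":0,"claw":140},{"tx":0,"ty":0,"tz":-0.001,"yaw":0,"claw":140},{"tx":0,"ty":0,"tz":0,"yaw":0,"claw":140},{"tx":0,"ty":0,"tz":0,"yaw":0,"claw":140}]'; python3 -m pendant '[{"tx":0,"ty":0,"tz":-0.001,"yaw":0,"claw":140},{"tx":0,"ty":0,"tz":0,"yaw":0,"claw":140}]';python3 -m pendant '[{"tx":0,"ty":0,"tz":-0.001,"yaw":0,"claw":140},{"tx":0,"ty":0,"tz":0,"yaw":0,"claw":140}]'
```

```text
time_s: 15.9
ee_pos: [0.5683, -0.0963, 0.1125]
eef_rot: [-0.0, 0.999, 0.033, -0.0]
ft_force: [-0.2, -0.8, -2.1]
grip_width: 0.06
time_s: 16.1
ee_pos: [0.5682, -0.0963, 0.1114]
eef_rot: [-0.0, 0.999, 0.033, -0.0]
ft_force: [-0.3, 0.3, -2.7]
grip_width: 0.0598
time_s: 16.3
ee_pos: [0.5685, -0.0964, 0.1111]
eef_rot: [0.0, 0.999, 0.033, 0.0]
ft_force: [-2.2, 0.5, 1.6]
grip_width: 0.0592
```

```bash
python3 -m pendant '[{"tx":0,"ty":0,"tz":-0.0004,"yaw":0,"claw":140},{"tx":0,"ty":0,"tz":0,"yaw":0,"claw":140}]'; python3 -m pendant '[{"tx":0,"ty":0,"tz":0,"yaw":0,"claw":80},{"tx":0,"ty":0,"tz":0,"yaw":0,"claw":40},{"tx":0,"ty":0,"tz":0,"yaw":0,"claw":40},{"tx":0,"ty":0,"tz":0,"yaw":0,"claw":40}]'|grep -v rot; python3 -m pendant '[{"tx":0,"ty":0,"tz":0.03,"yaw":0,"claw":40},{"tx":0,"ty":0,"tz":0.045,"yaw":0,"claw":40},{"tx":0,"ty":0,"tz":0.045,"yaw":0,"claw":40},{"tx":0,"ty":0,"tz":0.045,"yaw":0,"claw":40},{"tx":0,"ty":0,"tz":0.02,"yaw":0,"claw":40},{"tx":0,"ty":0,"tz":0,"yaw":0,"claw":40},{"tx":0,"ty":0,"tz":0,"yaw":0,"claw":40},{"tx":0,"ty":0,"tz":0,"yaw":0,"claw":40},{"tx":0,"ty":0,"tz":0,"yaw":0,"claw":40}]'|grep -v rot
python3 - <<'E'
from h import *
import pickle
d,s=wrist(); pickle.dump(d,open("p3.pkl","wb")); im=d["image"]; print(s["ee_pos"])
hsv=cv2.cvtColor(im,cv2.COLOR_RGB2HSV);S=hsv[:,:,1].astype(int);V=hsv[:,:,2].astype(int)
print("cap",wproj(d,box(.567,-.0963,.065,.14,.06,.103,.135)).round(1).tolist())
print("mid bottom..",wproj(d,box(.567,-.0963,.065,.14,.06,.058,.103))[:4].round(1).tolist())
b=((S<20)&(V>190)).astype(np.uint8); q=wproj(d,box(.567,-.0963,.065,.15,.075,.135,.135)).astype(np.int32)
roi=np.zeros(b.shape,np.uint8); cv2.fillConvexPoly(roi,cv2.convexHull(q),1); b*=roi
n,L,st,_=cv2.connectedComponentsWithStats(b); i=1+np.argmax(st[1:,4]); print(st[i])
cs,_=cv2.findContours((L==i).astype(np.uint8),0,1); r=cv2.approxPolyDP(cv2.convexHull(cs[0]),4,True)[:,0]
print(r.tolist(),[w_at_z(d,*p,.135)[:2].round(4).tolist() for p in r])
for c in (305,322,340): print(c,V[112:140,c].tolist(),S[112:140,c].tolist())
for t in ("keeper_knob","keeper_hinge"): print(t,[(round(x["confidence"],2),round(x["location"][0]*640),round(x["location"][1]*400)) for x in spotter.spot_point("wrist",t)][:2])
E
```

```text
time_s: 16.5
ee_pos: [0.5685, -0.0964, 0.1111]
eef_rot: [0.0, 0.999, 0.033, 0.0]
ft_force: [-4.2, 0.5, 6.9]
grip_width: 0.0598
time_s: 16.9
ee_pos: [0.5683, -0.0963, 0.1101]
ft_force: [-0.1, -0.4, 0.2]
grip_width: 0.0777
time_s: 17.8
ee_pos: [0.5674, -0.096, 0.2927]
ft_force: [0.6, 0.6, -0.0]
grip_width: 0.0782
[ 0.56742187 -0.09604555  0.29273827]
cap [[296.1, 120.2], [348.8, 120.3], [346.5, 235.6], [298.1, 235.5], [293.5, 120.7], [351.4, 120.7], [348.6, 246.1], [296.1, 246.1]]
mid bottom.. [[299.0, 119.7], [345.8, 119.7], [344.1, 223.2], [300.5, 223.2]]
[ 294  120   58  127 6900]
[[350, 121], [349, 245], [297, 246], [294, 121]] [[0.6384, -0.1202], [0.5005, -0.1311], [0.4953, -0.0719], [0.6346, -0.0624]]
305 [220, 220, 220, 220, 219, 219, 211, 197, 205, 221, 229, 231, 231, 230, 230, 230, 230, 230, 230, 230, 229, 229, 229, 229, 229, 229, 229, 229] [48, 49, 49, 49, 48, 49, 48, 36, 12, 1, 1, 2, 2, 2, 1, 2, 2, 2, 1, 2, 1, 1, 1, 1, 1, 2, 2, 2]
322 [221, 220, 221, 221, 221, 221, 215, 198, 197, 215, 228, 230, 230, 230, 230, 229, 230, 230, 229, 230, 229, 229, 229, 229, 229, 229, 229, 228] [47, 46, 46, 47, 47, 47, 46, 33, 10, 1, 1, 1, 1, 2, 1, 1, 2, 1, 1, 1, 1, 1, 1, 2, 2, 2, 2, 1]
340 [210, 210, 210, 210, 210, 210, 202, 182, 188, 213, 227, 231, 230, 229, 230, 230, 230, 230, 230, 229, 230, 230, 230, 230, 230, 229, 229, 229] [50, 49, 50, 49, 49, 49, 52, 41, 12, 2, 1, 2, 2, 1, 1, 2, 1, 2, 1, 1, 2, 2, 1, 1, 2, 1, 1, 1]
keeper_knob [(0.8, 465, 252)]
keeper_hinge [(0.59, 322, 269)]
```

The cap is at (0.5672, −0.0964), flush with the middle part. Next is the keeper: I'm approaching the knob.

```bash
python3 -m pendant '[{"tx":-0.0065,"ty":-0.02,"tz":0,"yaw":-7.5,"claw":40},{"tx":-0.0065,"ty":-0.02,"tz":0,"yaw":-7.5,"claw":40},{"tx":-0.0065,"ty":-0.02,"tz":0,"yaw":-7.5,"claw":40},{"tx":-0.0065,"ty":-0.02,"tz":0,"yaw":-7.5,"claw":40},{"tx":-0.0065,"ty":-0.02,"tz":0,"yaw":-7.5,"claw":40},{"tx":-0.0065,"ty":-0.02,"tz":0,"yaw":-7.5,"claw":40},{"tx":-0.0065,"ty":-0.02,"tz":0,"yaw":-7.5,"claw":40},{"tx":-0.0065,"ty":-0.02,"tz":0,"yaw":-7.5,"claw":40},{"tx":0,"ty":0,"tz":0,"yaw":0,"claw":40},{"tx":0,"ty":0,"tz":0,"yaw":0,"claw":40},{"tx":0,"ty":0,"tz":0,"yaw":0,"claw":40}]'
python3 - <<'E'
from h import *
d,s=wrist(); im=d["image"]; print(s["ee_pos"],2*np.degrees(np.arctan2(s["eef_rot"][2],s["eef_rot"][1])),s["qpos"].round(2))
for x in spotter.spot_point("wrist","keeper_knob"): u,v=x["location"][0]*640,x["location"][1]*400; print(x["confidence"],u,v,w_at_z(d,u,v,.175))
print("pred",wproj(d,[[.5157,-.2559,.197],[.5157,-.2559,.175]]))
hsv=cv2.cvtColor(im,cv2.COLOR_RGB2HSV); b=((hsv[:,:,0]<20)&(hsv[:,:,1]>90)&(hsv[:,:,2]>150)).astype(np.uint8)
n,L,st,ce=cv2.connectedComponentsWithStats(b)
for i in range(1,n):
    if st[i,4]>60: print(st[i],ce[i].round(1),w_at_z(d,*ce[i],.197).round(4))
E
```

```text
time_s: 19.05
ee_pos: [0.5165, -0.2555, 0.295]
eef_rot: [-0.0, 0.883, -0.47, -0.0]
ft_force: [-0.1, 0.2, -0.5]
grip_width: 0.0783
[ 0.51650726 -0.25554781  0.29496751] -56.073295928939885 [-0.55  0.05  1.44  0.    1.66  2.  ]
0.6 323.712 193.52 [ 0.51581245 -0.25830354  0.175     ]
pred [[322.45627677 201.8676072 ]
 [322.40152787 195.61099639]]
[596 137  27  50 527] [607.9 161.5] [ 0.2555 -0.4918  0.197 ]
[314 191  22  22 378] [324.6 201.4] [ 0.5143 -0.2573  0.197 ]
[169 275   9  25  90] [172.9 285.4] [ 0.5973 -0.0882  0.197 ]
[458 274   8  11  63] [461.4 279.7] [ 0.3461 -0.2668  0.197 ]
[467 275   9  17  66] [470.8 283.1] [ 0.3326 -0.2695  0.197 ]
[171 312  14  13  78] [178.7 318.4] [ 0.5749 -0.049   0.197 ]
[460 312  14  13  65] [465.3 317.8] [ 0.3028 -0.2325  0.197 ]
[ 265  321  295   46 3774] [403.6 351. ] [ 0.3368 -0.159   0.197 ]
[ 599  329   41   71 1199] [625.9 375.7] [-0.3219 -0.3013  0.197 ]
```

```bash
python3 -m pendant '[{"tx":-0.0015,"ty":-0.0012,"tz":-0.045,"yaw":0,"claw":60},{"tx":0,"ty":0,"tz":-0.045,"yaw":0,"claw":100},{"tx":0,"ty":0,"tz":-0.035,"yaw":0,"claw":120},{"tx":0,"ty":0,"tz":0,"yaw":0,"claw":150},{"tx":0,"ty":0,"tz":0,"yaw":0,"claw":230},{"tx":0,"ty":0,"tz":0,"yaw":0,"claw":230},{"tx":0,"ty":0,"tz":0,"yaw":0,"claw":230},{"tx":0,"ty":0,"tz":0,"yaw":0,"claw":230}]' 20
```

```text
time_s: 19.95
ee_pos: [0.5159, -0.2581, 0.1723]
eef_rot: [0.0, 0.882, -0.471, 0.002]
ft_force: [-1.2, -1.4, 3.4]
grip_width: 0.0195
```

```bash
python3 -c "
import numpy as np
a=np.radians(np.linspace(-74.75,3.7,21));P=.160*np.c_[np.cos(a),np.sin(a)];print(np.diff(P,axis=0).round(4).tolist())"
```

```text
[[0.0105, 0.0032], [0.0102, 0.0039], [0.0099, 0.0046], [0.0096, 0.0053], [0.0092, 0.0059], [0.0088, 0.0066], [0.0083, 0.0071], [0.0078, 0.0077], [0.0072, 0.0082], [0.0067, 0.0087], [0.0061, 0.0091], [0.0054, 0.0095], [0.0048, 0.0099], [0.0041, 0.0102], [0.0034, 0.0104], [0.0026, 0.0106], [0.0019, 0.0108], [0.0012, 0.0109], [0.0004, 0.0109], [-0.0003, 0.0109]]
```

```bash
python3 -m pendant '[{"tx":0.0105,"ty":0.0032,"tz":0,"yaw":3,"claw":230},{"tx":0.0102,"ty":0.0039,"tz":0,"yaw":3,"claw":230},{"tx":0.0099,"ty":0.0046,"tz":0,"yaw":3,"claw":230},{"tx":0.0096,"ty":0.0053,"tz":0,"yaw":3,"claw":230},{"tx":0.0092,"ty":0.0059,"tz":0,"yaw":3,"claw":230},{"tx":0.0088,"ty":0.0066,"tz":0,"yaw":3,"claw":230},{"tx":0.0083,"ty":0.0071,"tz":0,"yaw":3,"claw":230},{"tx":0.0078,"ty":0.0077,"tz":0,"yaw":3,"claw":230},{"tx":0.0072,"ty":0.0082,"tz":0,"yaw":3,"claw":230},{"tx":0.0067,"ty":0.0087,"tz":0,"yaw":3,"claw":230}]'
python3 -m pendant '[{"tx":0,"ty":0,"tz":0,"yaw":0,"claw":230},{"tx":0,"ty":0,"tz":0,"yaw":0,"claw":230}]'
```

```text
time_s: 20.95
ee_pos: [0.6048, -0.1981, 0.1724]
eef_rot: [0.001, 0.974, -0.226, 0.003]
ft_force: [2.6, -6.0, 1.4]
grip_width: 0.0198
time_s: 21.15
ee_pos: [0.6052, -0.1973, 0.1724]
eef_rot: [0.001, 0.974, -0.227, 0.003]
ft_force: [5.7, -2.4, 0.5]
grip_width: 0.0195
```

```bash
python3 -m pendant '[{"tx":0.0053,"ty":0.0097,"tz":0,"yaw":3,"claw":230},{"tx":0.0046,"ty":0.01,"tz":0,"yaw":3,"claw":230},{"tx":0.0046,"ty":0.0101,"tz":0,"yaw":3,"claw":230},{"tx":0.0041,"ty":0.0102,"tz":0,"yaw":3,"claw":230},{"tx":0.0034,"ty":0.0104,"tz":0,"yaw":3,"claw":230},{"tx":0.0026,"ty":0.0106,"tz":0,"yaw":3,"claw":230},{"tx":0.0019,"ty":0.0108,"tz":0,"yaw":3,"claw":230},{"tx":0.001,"ty":0.0109,"tz":0,"yaw":3,"claw":230},{"tx":0,"ty":0.006,"tz":0,"yaw":3,"claw":230},{"tx":0,"ty":0,"tz":0,"yaw":3,"claw":230},{"tx":0,"ty":0,"tz":0,"yaw":0,"claw":230}]'
```

```text
time_s: 22.25
ee_pos: [0.6344, -0.1072, 0.1726]
eef_rot: [0.0, 0.999, 0.034, 0.005]
ft_force: [14.0, 0.7, -3.3]
grip_width: 0.0194
```

```bash
python3 -m pendant '[{"tx":-0.001,"ty":0.005,"tz":0,"yaw":0,"claw":230},{"tx":-0.001,"ty":0.005,"tz":0,"yaw":0,"claw":230},{"tx":0,"ty":0.003,"tz":0,"yaw":0,"claw":230},{"tx":0,"ty":0,"tz":0,"yaw":0,"claw":230}]'; python3 -m pendant '[{"tx":-0.001,"ty":0.002,"tz":0,"yaw":0,"claw":230},{"tx":0,"ty":0,"tz":0,"yaw":0,"claw":230}]'; python3 -m pendant '[{"tx":0,"ty":0.0015,"tz":0,"yaw":0,"claw":230},{"tx":0,"ty":0,"tz":0,"yaw":0,"claw":230}]'
```

```text
time_s: 22.65
ee_pos: [0.6331, -0.0943, 0.1728]
eef_rot: [0.001, 0.999, 0.033, 0.005]
ft_force: [17.3, 1.1, -5.6]
grip_width: 0.0192
time_s: 22.85
ee_pos: [0.6324, -0.0926, 0.1728]
eef_rot: [0.001, 0.999, 0.033, 0.006]
ft_force: [20.8, 0.6, -5.7]
grip_width: 0.0193
time_s: 23.05
ee_pos: [0.6323, -0.0916, 0.1728]
eef_rot: [0.001, 0.999, 0.033, 0.006]
ft_force: [19.4, -1.2, -5.1]
grip_width: 0.0195
```

```bash
python3 -m pendant '[{"tx":0.003,"ty":0.001,"tz":0,"yaw":0,"claw":230},{"tx":0,"ty":0,"tz":0,"yaw":0,"claw":230}]'; python3 -m pendant '[{"tx":0.001,"ty":0.002,"tz":0,"yaw":0,"claw":230},{"tx":0,"ty":0,"tz":0,"yaw":0,"claw":230}]';python3 -m pendant '[{"tx":0,"ty":0.002,"tz":0,"yaw":0,"claw":230},{"tx":0,"ty":0,"tz":0,"yaw":0,"claw":230}]'
```

```text
time_s: 23.25
ee_pos: [0.6324, -0.0916, 0.1727]
eef_rot: [0.001, 0.999, 0.033, 0.002]
ft_force: [2.4, -4.5, 3.2]
grip_width: 0.0194
time_s: 23.45
ee_pos: [0.6325, -0.0914, 0.1727]
eef_rot: [0.003, 0.999, 0.032, 0.002]
ft_force: [-0.8, -11.2, 5.3]
grip_width: 0.0194
time_s: 23.65
ee_pos: [0.6326, -0.0914, 0.1727]
eef_rot: [0.004, 0.999, 0.032, 0.002]
ft_force: [-0.0, -17.7, 3.5]
grip_width: 0.0195
```

The bar is against a hard stop at y = −0.0914, which is 3.7° and matches the board's yaw. I'm relaxing, releasing and retreating.

```bash
python3 -m pendant '[{"tx":0,"ty":-0.004,"tz":0,"yaw":0,"claw":230},{"tx":0,"ty":0,"tz":0,"yaw":0,"claw":170},{"tx":0,"ty":0,"tz":0,"yaw":0,"claw":140},{"tx":0,"ty":0,"tz":0,"yaw":0,"claw":140},{"tx":0,"ty":0,"tz":0.02,"yaw":0,"claw":140},{"tx":0,"ty":0,"tz":0.04,"yaw":0,"claw":140},{"tx":-0.01,"ty":0,"tz":0.045,"yaw":0,"claw":140},{"tx":-0.03,"ty":0,"tz":0.03,"yaw":0,"claw":140},{"tx":-0.03,"ty":0,"tz":0,"yaw":0,"claw":140},{"tx":0,"ty":0,"tz":0,"yaw":0,"claw":140},{"tx":0,"ty":0,"tz":0,"yaw":0,"claw":140},{"tx":0,"ty":0,"tz":0,"yaw":0,"claw":140}]'
python3 - <<'E'
from h import *
d,s=wrist(); im=d["image"]; print(s["ee_pos"],s["ft_force"])
hsv=cv2.cvtColor(im,cv2.COLOR_RGB2HSV); b=((hsv[:,:,0]<20)&(hsv[:,:,1]>90)&(hsv[:,:,2]>150)).astype(np.uint8)
n,L,st,ce=cv2.connectedComponentsWithStats(b)
for i in range(1,n):
    if 150<st[i,4]<1500: p=w_at_z(d,*ce[i],.197);print(st[i],p.round(4),np.degrees(np.arctan2(p[1]+.1018,p[0]-.4727)))
print("cap top pred",wproj(d,box(.5672,-.0964,.065,.14,.06,.135,.135))[:4].round(1).tolist())
S=hsv[:,:,1].astype(int);V=hsv[:,:,2].astype(int); w=((S<20)&(V>190)).astype(np.uint8)
q=wproj(d,box(.567,-.0963,.065,.155,.08,.135,.135)).astype(np.int32); roi=np.zeros(w.shape,np.uint8); cv2.fillConvexPoly(roi,cv2.convexHull(q),1)
pts=np.argwhere(w*roi)[:,::-1].astype(np.int32); r=cv2.approxPolyDP(cv2.convexHull(pts.reshape(-1,1,2)),4,True)[:,0]
print(r.tolist(),[w_at_z(d,*p.astype(float),.135)[:2].round(4).tolist() for p in r])
T=get_image("top")
for n in ("mug","jar","bowl","keeper_knob"): print(n,[(round(x["confidence"],2),x["location"][0]*640,x["location"][1]*400) for x in spotter.spot_point("top",n)][:2])
E
```

```text
time_s: 24.85
ee_pos: [0.5619, -0.0899, 0.3045]
eef_rot: [-0.0, 0.999, 0.033, -0.0]
ft_force: [0.1, 0.6, 0.4]
grip_width: 0.0419
[ 0.56189736 -0.08985903  0.30450074] [0.13238109 0.63978361 0.35074234]
[320 111  20  21 326] [ 0.6325 -0.0919  0.197 ] 3.542844671812123
[596 122  11  97 518] [ 0.6222 -0.4361  0.197 ] -65.89784061660485
cap top pred [[300.5, 116.0], [356.5, 116.2], [353.4, 238.3], [302.3, 238.3]]
[[356, 117], [354, 237], [303, 238], [301, 117]] [[0.6381, -0.1214], [0.501, -0.1314], [0.4959, -0.0718], [0.634, -0.0625]]
mug [(0.7, 302.528, 132.07999999999998)]
jar [(0.72, 439.616, 145.0)]
bowl [(0.76, 171.00799999999998, 199.32000000000002)]
keeper_knob []
```

```bash
python3 -c "
from station import ctrl; print(ctrl.close_job())"
```

```text
the job is handed in; nothing more can be done
None
```

The mould is assembled and the keeper bar is shut. I handed the job in at about 25 s of the 72 s; no verdict was reported.

- **Middle part:** I set the white frame down until the wrist felt contact, then let go. The picture afterwards put it within about 1 mm of the bed centre.
- **Cap:** I set the white cap down the same way. After the bar was shut it measured (0.5673, −0.0968), against a bed centre of about (0.567, −0.096).
- **Keeper bar:** I swung it by its knob to a hard stop in the catch. The knob is at 3.5°, against a board yaw of 3.7°, so it is about 0.002 rad from shut.
- **Bystanders:** The mug, bowl and jar were not touched, and the last top view showed them in their starting places. I only estimated that by eye from pixel positions.
- **At the end:** The arm is clear of everything, with no force at the wrist.

**Checks that failed or disagreed:**
- The silhouette fits of the held and placed middle part went astray, so I used edge pixels instead.
- The spotter did not find the knob in the last top view, so its angle comes from the wrist picture alone.
- I had used all 12 pictures before swinging the bar, so the final checks are numbers only.

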